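# Put the tube carousel on its spindle

## Task

Put the white test-tube carousel on the upright rod of the round-based stand: take it by its hollow stem, keep it upright and square, and lower it gently over the rod (do not drop it) until its disc lies flat on the round base, then let go. The stand with the square base stays empty, and the two jars stay standing where they are.

Things in the scene. Friction and masses are not known exactly. Their poses are not given: they have to be found in the camera images.
- carousel: Empty white plastic test-tube carousel, 0.14 to 0.28 kg, upright: disc 120 mm across, 12 mm thick, eight grey pockets in its top; on its middle a hollow stem 38 mm across to grip from above. Stem top 110 mm above the disc's underside. A 30 mm bore runs right through stem and disc. Same all round: yaw does not matter. Origin: centre of the disc's underside; z up along the bore.
- spindle: Fixed stand: dark ROUND base 130 mm across, 14 mm thick; upright steel rod 12 mm across, tip 124 mm above the bench (last 8 mm tapered). Origin: centre of the base's underside; z up. Seated carousel: origin 14 mm above this one, rod tip level with stem top. Untracked: like stand, same rod, SQUARE base; tube rack at left, 111 mm high; all 180 mm or more apart. Carry the carousel's underside over 130 mm up.
- white_jar: Bystander: closed white plastic jar with white cap, 80 mm across, 95 mm high, loose, upright, beyond the work to the right. Origin: centre of its underside; z up.
- amber_jar: Bystander: closed amber glass jar with white cap, 80 mm across, 120 mm high, loose, upright, at the far right of the work. Origin: centre of its underside; z up.
There are look-alikes about, which are no part of the job. What is shaped like the carousel but green or red is not meant. Leave any red or turquoise look-alike of the spindle alone.

How it is judged:
On the way:
1. The carousel is over the round stand's rod: upright (within 15 degrees), its underside up at the rod tip or higher and its axis within 30 mm of the rod (z of carousel in the frame of spindle above 0.12 m and horizontal distance between carousel and spindle below 0.03 m and angle between carousel's own z axis and vertical below 0.26 rad), for 0.05 s.
At the end, for the whole second after the job is handed in: The carousel is threaded on the round stand's rod (axes within 12 mm), its disc flat on the round base (underside 10 to 22 mm above the base's underside, within 6 degrees of level), released and at rest; both jars within 30 mm of where they stood (horizontal distance between carousel and spindle below 0.012 m and z of carousel in the frame of spindle between 0.01 and 0.022 m and angle between carousel's own z axis and vertical below 0.1 rad and linear speed of carousel below 0.02 m/s and contact force between the fingers and carousel below 0.1 N and distance of each of white_jar, amber_jar from where it was at the start of the episode below 0.03 m); the robot touches nothing.
It fails at once if the carousel drops or is slammed down the rod (faster than 0.6 m/s once the rod is in its bore) (horizontal distance between carousel and spindle below 0.02 m and z of carousel in the frame of spindle below 0.115 m and linear speed of carousel above 0.6 m/s).
It fails at once if the carousel is tipped more than 25 degrees (angle between carousel's own z axis and vertical above 0.436 rad).
It fails at once if the white jar is moved more than 30 mm or tipped (distance of white_jar from where it was at the start of the episode above 0.03 m or angle between white_jar's own z axis and vertical above 0.3 rad).
It fails at once if the amber jar is moved more than 30 mm or tipped (distance of amber_jar from where it was at the start of the episode above 0.03 m or angle between amber_jar's own z axis and vertical above 0.3 rad).
It also fails if it takes over 43 s, if anything falls off the work surface, if the arm or the gripper's body presses on something with over 40 N, if the wrist force passes 120 N, or if a joint passes its speed limit or range.

## Robot

A 7-joint arm with a two-finger parallel gripper is mounted at the origin on the work surface. World frame = base frame: x ahead of the robot, y to its left, z up, the work surface at z = 0. Lengths are in m, angles in rad, forces in N, time in s.
With the tool pointing down it reaches from about 0.4 to 0.75 m from the base axis. Payload 19.5 kg.
Tool frame: the origin (TCP) lies between the finger pads; the fingertips stand 14 mm ahead of it and the grasp point (between the pads) lies 5 mm behind it; y points along the fingers, x is the direction in which the jaws open and shut, and the axes are right-handed (so a half turn about y gives the same grasp; the last joint's range is limited). The gripper opens to 85 mm and grips with 20 to 120 N. Pads are 22 mm wide; open, the fingers measure 114 mm over their backs; the gripper's body (76 mm by 85 mm) begins 54 mm behind the grasp point. The pads swing forward as they close: fully open they stand 13 mm farther back than shut.
Start: joints at [-1.233, 0.707, -0.028, 1.485, 0.022, 0.951, -0.075], TCP at [0.213, 0.534, 0.245] pointing down, gripper open.
Joint ranges: [-2.71, 2.71], [-0.32, 2.16], [-1.57, 1.52], [0, 2.45], [-1.46, 4.6], [0, 2.02], [-2.83, 2.83]. Speed limits (rad/s): [1.89, 1.89, 2.57, 2.57, 3.01, 3.01, 3.01].

## Interface

Orientations are given as a rotation vector (axis times angle).
In Python, from bench import ctrl gives the robot as it stands.
- The arm moves only by the shell command python3 -m crank 'ROWS' [OPENING] [FORCE]. ROWS is JSON, a list of rows, each a list of 2 entries, a list of its own where there are three numbers: the shift along the tool's x, y, z in m, then the turn about the tool's y in degrees. In form: [[[tx, ty, tz], turn], ...]. A call has 1 to 8 rows; each row is the pose to reach, as a shift and turn from the pose commanded when the call began, along the tool's axes at that moment; what a row does not reach only later rows make up. A row lasts 1/12 s, in which the tool goes at most 41.7 mm and 7.16 degrees, less where a joint would pass 70% of its speed; a pose out of reach is approached as far as the arm can. A call with a gripper value outside its range is refused whole. OPENING is the finger opening in m, from 0 to 0.0854, set as the call begins (- or left out, the last holds). The fingers move at their own pace and stop on an object; FORCE is the grip in N (left out, the last holds). Time passes only in rows, so rows that repeat a pose let the fingers close. It gives the time, the measured TCP pose, the force and the opening at its end, in the units of the state.
- ctrl.read_state(): the state, without advancing time (a new reading comes with each control period).
- ctrl.camera(name): name is "scene" or "side" or "wrist"; returns a dict with "pixels" (420x560x3 uint8, red, green, blue), "range_z" (420x560 float32, m along the optical axis (not along the pixel's ray), 0 where there is no reading), "fx", "fy", "cx", "cy" (pixels), "world_from_camera" (4x4, takes a point from camera to world coordinates); the wrist camera has in their place "T_tool_cam" (4x4, takes a point from camera to tool coordinates, whose origin is the TCP and whose axes are the tool frame's). Camera axes: x right, y down, z forward; pixel columns grow to the right and rows downward; lengths in m; the calibration is good to about 2 mm. A picture is of the moment at which its call begins: read the wrist's pose just before it.
- ctrl.hand_in(): hands the job in, once; it reports no verdict.
Trained networks look in a picture, given as the dict that the camera call returned (one of the last four; its "shot" number tells which), for a name from the list of things; names that differ only in an ending like _2 or _b are one class to them, and where a whole thing is asked for, a point or a joint stands for the part that bears it (a point fixed in the world has none). Each returns a list of dicts, best first, with "confidence" (0 to 1); they miss things now and then, are a little off and sometimes report something else, mostly with a low value. They report only what shows in the picture. A call takes as long as a camera call. They do not tell look-alikes from the thing itself.
- ctrl.look_for(picture, query): "box" ([left, top, right, bottom] in pixels, round what is visible of it).
The state is a dict: "time_s": time; "qpos": joint angles; "qd": joint speeds; "joint_torque": joint torques, N m; "tool_pos": TCP position; "orientation": TCP orientation; "ft_force": force on the tool from outside, world axes, zero at the start; "moment": the same for the moment, N m; "width": finger opening in m.
Only numpy, scipy, OpenCV 4.12 (cv2) and the standard library are available. Lean on these libraries where they do the work, as an engineer would, in place of code of your own. Each camera call takes 0.05 s, during which the arm holds its last target.

## Working session

There is one attempt and no reset: what is moved stays moved. The work goes in short steps, Python scripts to look and compute and a shell command to move; the robot and the scene stay as the last step left them, time stands still between calls to the robot, and variables do not carry over. Pictures are saved under pics/ and viewed, and the job is handed in when it is done.

```bash
mkdir -p pics; ls
cat > h.py <<'E'
import numpy as np,cv2
from bench import ctrl
from scipy.spatial.transform import Rotation as R
def save(p,n,crop=None,s=1):
    im=p["pixels"][:,:,::-1]
    if crop: l,t,r,b=crop; im=im[t:b,l:r]
    if s!=1: im=cv2.resize(im,None,fx=s,fy=s,interpolation=cv2.INTER_CUBIC)
    cv2.imwrite("pics/"+n,im)
def cloud(p,T=None):
    z=p["range_z"];v,u=np.mgrid[0:z.shape[0],0:z.shape[1]]
    P=np.stack([(u-p["cx"])/p["fx"]*z,(v-p["cy"])/p["fy"]*z,z],-1)
    T=p["world_from_camera"] if T is None else T
    return P@T[:3,:3].T+T[:3,3]
E
python3 - <<'E'
from h import *
s=ctrl.read_state();print(s["tool_pos"],s["orientation"],s["width"],R.from_rotvec(s["orientation"]).as_matrix().round(3))
for n in["scene","side"]:
    p=ctrl.camera(n);save(p,n+"1.png");print(n,p["world_from_camera"].round(3).tolist())
    np.savez(n+"1.npz",**{k:v for k,v in p.items()})
    for q in["carousel","spindle","white_jar","amber_jar"]:
        print(q,[(np.round(d["box"]).tolist(),round(d["confidence"],2)) for d in ctrl.look_for(p,q)])
E
```

```text
pics
[0.21308874 0.53380302 0.24482206] [-1.36592573 -0.92436508  0.9257909 ] 0.08505464588477687 [[ 0.371 -0.    -0.929]
 [ 0.929 -0.001  0.371]
 [-0.001 -1.    -0.   ]]
scene [[0.659, 0.433, -0.615, 1.225], [0.752, -0.358, 0.553, -0.741], [0.019, -0.827, -0.561, 0.661], [0.0, 0.0, 0.0, 1.0]]
carousel [([267.0, 162.0, 308.0, 210.0], 0.81), ([372.0, 166.0, 409.0, 213.0], 0.7), ([317.0, 183.0, 364.0, 232.0], 0.64)]
spindle [([177.0, 167.0, 219.0, 218.0], 0.85), ([121.0, 191.0, 171.0, 243.0], 0.61)]
white_jar [([274.0, 235.0, 316.0, 294.0], 0.72), ([116.0, 224.0, 157.0, 285.0], 0.22)]
amber_jar [([115.0, 225.0, 157.0, 286.0], 0.98)]
side [[0.89, -0.29, 0.353, 0.068], [-0.456, -0.524, 0.719, -1.069], [-0.024, -0.801, -0.598, 0.826], [0.0, 0.0, 0.0, 1.0]]
carousel [([204.0, 174.0, 248.0, 223.0], 0.89), ([259.0, 145.0, 304.0, 198.0], 0.74), ([240.0, 116.0, 280.0, 162.0], 0.71)]
spindle [([216.0, 283.0, 280.0, 354.0], 0.88), ([182.0, 233.0, 241.0, 300.0], 0.66), ([269.0, 219.0, 326.0, 283.0], 0.61)]
white_jar [([349.0, 188.0, 380.0, 235.0], 0.82)]
amber_jar [([316.0, 275.0, 364.0, 348.0], 0.87)]
```

View pics/scene1.png

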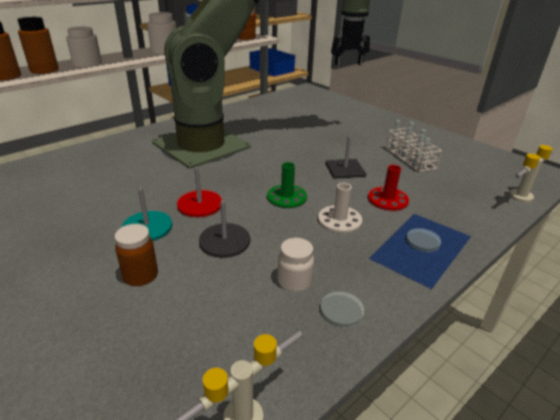

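View pics/side1.png

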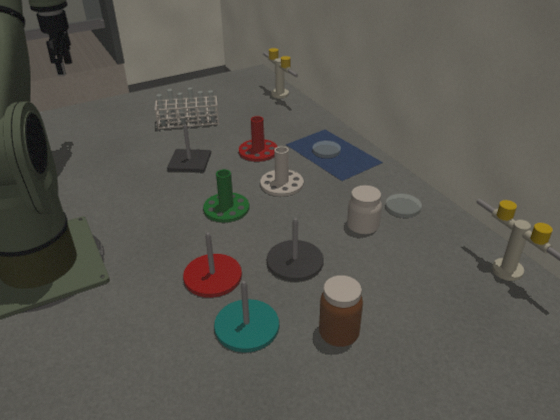

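Run:
```python
from h import *
for n,cs in(("scene",(110,140,420,300)),("side",(170,110,390,360))):
    p={k:v for k,v in np.load(n+"1.npz").items()}
    save(p,n+"1z.png",cs,2.4)
```

```text
(no output)
```

View pics/scene1z.png

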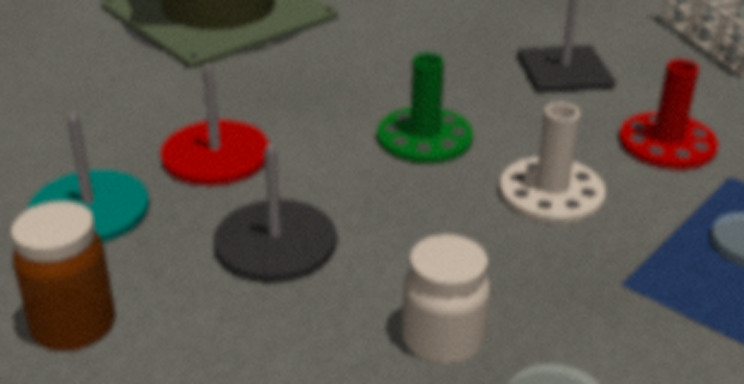

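Run:
```python
from h import *
from scipy.optimize import least_squares
def circ(P,r):
    f=lambda c:np.hypot(P[:,0]-c[0],P[:,1]-c[1])-r
    return least_squares(f,P.mean(0)[:2],loss="soft_l1",f_scale=.002)
B={"scene":dict(car=(312,175,370,236),spi=(195,190,255,260),white=(272,232,320,295),amber=(112,220,160,288),green=(262,158,312,210),redc=(366,160,414,212),sq=(322,132,370,180)),
"side":dict(car=(255,140,308,200),spi=(262,212,330,285),white=(343,182,386,238),amber=(314,273,367,350),green=(198,165,252,223),redc=(235,112,283,163),sq=(160,115,215,175))}
for n in B:
    p={k:v for k,v in np.load(n+"1.npz").items()};W=cloud(p)
    print(n,"table z",np.median(W[300:330,200:230,2]) if n=="scene" else np.median(W[300:340,100:180,2]))
    for o,(l,t,r,b) in B[n].items():
        Q=W[t:b,l:r].reshape(-1,3);C=p["pixels"][t:b,l:r].reshape(-1,3);ok=(p["range_z"][t:b,l:r].reshape(-1)>0)&(Q[:,2]<.16)
        Q=Q[ok];C=C[ok]
        obj=Q[Q[:,2]>.006];print(o,len(obj),"med",np.median(obj[:,:2],0).round(3),"zmax",np.percentile(obj[:,2],99).round(3),"ext",np.percentile(obj[:,:2],[2,98],axis=0).round(3).tolist())
        if o=="car":
            st=Q[(Q[:,2]>.03)&(Q[:,2]<.105)];print("  stem fit",circ(st,.019).x.round(4),len(st)); 
            d=Q[(Q[:,2]>.005)&(Q[:,2]<.018)];print("  disc mid",(d.min(0)+d.max(0))[:2]/2, d.min(0),d.max(0))
        if o in("spi","sq"):
            st=Q[(Q[:,2]>.03)];print("  rod",np.median(st,0).round(4),st.min(0).round(3),st.max(0).round(3),len(st))
            d=Q[(Q[:,2]>.008)&(Q[:,2]<.02)];print("  disc mid",(d.min(0)+d.max(0))[:2]/2, d.min(0),d.max(0))
```

```text
scene table z -0.0009193368033916793
car 1295 med [0.657 0.014] zmax 0.109 ext [[0.498, -0.03], [0.703, 0.225]]
  stem fit [0.6486 0.0266] 382
  disc mid [0.59071264 0.12156424] [ 0.47090794 -0.03567106  0.00513628] [0.71051733 0.27879954 0.01717804]
spi 2032 med [ 0.516 -0.263] zmax 0.113 ext [[0.313, -0.331], [0.584, -0.176]]
  rod [ 0.5261 -0.2733  0.0715] [ 0.337 -0.279  0.031] [ 0.53  -0.223  0.125] 185
  disc mid [ 0.43530233 -0.24997099] [ 0.28147793 -0.33653737  0.00807581] [ 0.58912673 -0.16340462  0.01895243]
white 1619 med [ 0.757 -0.25 ] zmax 0.096 ext [[0.712, -0.271], [0.778, -0.205]]
amber 2411 med [ 0.523 -0.495] zmax 0.121 ext [[0.312, -0.53], [0.539, -0.379]]
green 1004 med [ 0.481 -0.017] zmax 0.109 ext [[0.419, -0.061], [0.524, 0.044]]
redc 1027 med [0.679 0.204] zmax 0.109 ext [[0.616, 0.163], [0.725, 0.271]]
sq 662 med [0.47  0.257] zmax 0.117 ext [[0.408, 0.195], [0.531, 0.318]]
  rod [0.4683 0.2587 0.0773] [0.459 0.253 0.03 ] [0.474 0.268 0.124] 98
  disc mid [0.46736466 0.2611902 ] [0.39560482 0.18645738 0.00806497] [0.5391245  0.33592302 0.0197445 ]
side tab
[... 382 characters left out ...]
 -0.268  0.124] 190
  disc mid [ 0.51975097 -0.27195328] [ 0.45378793 -0.33754584  0.00804629] [ 0.58571401 -0.20636072  0.01903601]
white 1376 med [ 0.72  -0.253] zmax 0.097 ext [[0.697, -0.271], [0.764, -0.206]]
amber 2593 med [ 0.482 -0.513] zmax 0.122 ext [[0.457, -0.531], [0.525, -0.464]]
green 1427 med [ 0.46  -0.019] zmax 0.11 ext [[0.412, -0.062], [0.517, 0.193]]
redc 1045 med [0.656 0.202] zmax 0.11 ext [[0.614, 0.012], [0.718, 0.262]]
sq 1218 med [0.468 0.265] zmax 0.114 ext [[0.401, 0.195], [0.615, 0.532]]
  rod [0.467  0.451  0.0396] [0.454 0.252 0.03 ] [0.621 0.525 0.125] 248
  disc mid [0.50736976 0.36990677] [0.38917322 0.18289094 0.00805772] [0.62556629 0.55692261 0.01983961]
```

White carousel is at scene (341,207) / side (282,172); the green at (287,185) and red at (389,187) are the look-alikes. The dark round stand is at scene (225,235), versus the red (199,203), turquoise (147,224) and dark square (346,165) stands. The crop confirms that only the one at (225,235) is both dark and round. Carousel ≈ (0.647,0.027), spindle ≈ (0.520,-0.273).

```bash
python3 -m crank '[[[-0.155,0,-0.295],0],[[-0.155,0,-0.295],0],[[-0.155,0,-0.295],0],[[-0.155,0,-0.295],0],[[-0.155,0,-0.295],0],[[-0.155,0,-0.295],0],[[-0.155,0,-0.295],0],[[-0.155,0,-0.295],0]]' 0.0854 40
python3 -m crank '[[[-0.157,0,-0.30],0],[[-0.157,0,-0.30],0],[[-0.157,0,-0.30],0],[[-0.157,0,-0.30],0],[[-0.157,0,-0.30],0],[[-0.157,0,-0.30],0],[[-0.157,0,-0.30],0],[[-0.157,0,-0.30],0]]'
```

```text
time_s: 1.17
tool_pos: [0.4307, 0.2789, 0.2455]
orientation: [-1.365, -0.925, 0.925]
ft_force: [1.8, 1.3, -0.5]
width: 0.0853
time_s: 1.83
tool_pos: [0.6476, 0.0256, 0.2455]
orientation: [-1.365, -0.925, 0.925]
ft_force: [0.8, 1.1, 0.1]
width: 0.0857
```

Run:
```python
from h import *
from scipy.optimize import least_squares
s=ctrl.read_state();p=ctrl.camera("wrist");save(p,"w1.png")
T=np.eye(4);T[:3,:3]=R.from_rotvec(s["orientation"]).as_matrix();T[:3,3]=s["tool_pos"]
W=cloud(p,T@p["T_tool_cam"]);np.savez("w1.npz",W=W,z=p["range_z"],pix=p["pixels"])
print(s["tool_pos"],s["qpos"].round(2) if hasattr(s["qpos"],"round") else s["qpos"],p["T_tool_cam"].round(3).tolist())
print([(np.round(d["box"]),d["confidence"]) for d in ctrl.look_for(p,"carousel")])
ok=p["range_z"]>0
near=ok&(np.hypot(W[...,0]-.647,W[...,1]-.027)<.09)
rim=W[near&(W[...,2]>.103)&(W[...,2]<.116)];print("rim",len(rim),rim.min(0),rim.max(0),np.median(rim[:,2]))
d=W[near&(W[...,2]>.007)&(W[...,2]<.017)];print("disc",len(d),d.min(0),d.max(0))
f=lambda P,r:least_squares(lambda c:np.hypot(P[:,0]-c[0],P[:,1]-c[1])-r,P.mean(0)[:2],loss="soft_l1",f_scale=.002).x
print(f(rim,.017))
```

```text
[0.64760334 0.02563164 0.2454633 ] [-0.04  0.83 -0.12  1.18  0.1   1.14  1.03] [[1.0, -0.001, -0.001, -0.001], [0.001, -0.293, 0.956, -0.128], [-0.001, -0.956, -0.293, 0.076], [0.0, 0.0, 0.0, 1.0]]
[(array([413.,  55., 558., 183.]), 0.95), (array([224., 111., 342., 228.]), 0.93), (array([106.,   0., 240.,  73.]), 0.62)]
rim 850 [0.6279573  0.00825897 0.10300742] [0.66516716 0.04539954 0.11138496] 0.10869216488917385
disc 8323 [ 0.58699647 -0.03274742  0.0070233 ] [0.70607606 0.08640576 0.01697923]
[0.646095   0.02707234]
```

View pics/w1.png

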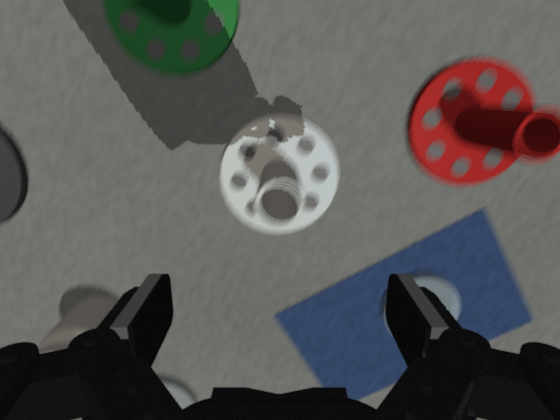

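White carousel is in the middle at (279,175) with its stem top at (279,200); rim and disc agree on (0.6465, 0.0268). Descend and grip.

```bash
python3 -m crank '[[[0.001,0.03,0.001],0],[[0.001,0.06,0.001],0],[[0.001,0.09,0.001],0],[[0.001,0.115,0.001],0],[[0.001,0.135,0.001],0],[[0.001,0.155,0.001],0],[[0.001,0.17,0.001],0],[[0.001,0.17,0.001],0]]'
python3 -m crank '[[[0,0,0],0],[[0,0,0],0],[[0,0,0],0],[[0,0,0],0],[[0,0,0],0],[[0,0,0],0],[[0,0,0],0],[[0,0,0],0]]' 0.02 50
```

```text
time_s: 2.6
tool_pos: [0.6447, 0.0289, 0.0724]
orientation: [-1.363, -0.922, 0.928]
ft_force: [-1.0, -0.5, -1.0]
width: 0.0854
time_s: 3.27
tool_pos: [0.6465, 0.0289, 0.0763]
orientation: [-1.366, -0.926, 0.924]
ft_force: [-1.6, -0.4, 7.0]
width: 0.0362
```

```bash
python3 -m crank '[[[0,0,0],0],[[0,0,0],0],[[0,-0.005,0],0],[[0,-0.01,0],0],[[0,-0.02,0],0],[[0,-0.03,0],0],[[0,-0.03,0],0],[[0,-0.03,0],0]]'
python3 - <<'E'
from h import *
s=ctrl.read_state();print(s["tool_pos"],s["width"],s["ft_force"])
p=ctrl.camera("side");save(p,"s2.png",(200,80,400,300),2.5)
E
```

```text
time_s: 3.93
tool_pos: [0.6464, 0.0289, 0.1061]
orientation: [-1.366, -0.926, 0.924]
ft_force: [-0.1, 0.6, -2.5]
width: 0.0362
[0.64640169 0.02892497 0.10614303] 0.036244208790133646 [-0.11073689  0.57845188 -2.49417765]
```

View pics/s2.png

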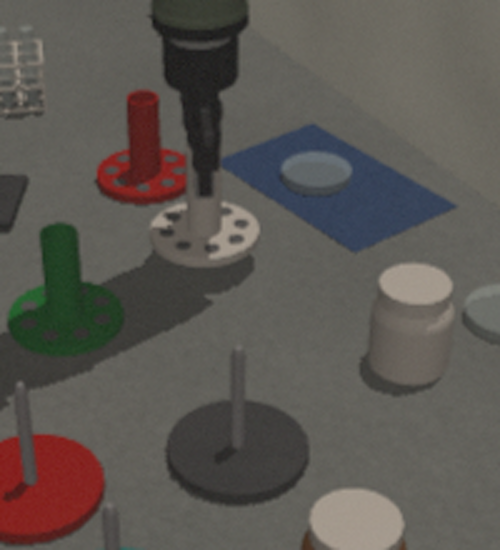

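Carousel is held level (crop (205,235)), disc clear of the bench. Lift on, then approach part-way and look.

```bash
python3 -m crank '[[[0,-0.02,0],0],[[0,-0.045,0],0],[[0,-0.07,0],0],[[0,-0.095,0],0],[[0,-0.11,0],0],[[0,-0.12,0],0],[[0,-0.12,0],0],[[0,-0.12,0],0]]'
python3 -m crank '[[[-0.015,0,0],0],[[-0.045,0,0],0],[[-0.075,0,0],0],[[-0.105,0,0],0],[[-0.13,0,0],0],[[-0.145,0,0],0],[[-0.15,0,0],0],[[-0.15,0,0],0]]'
python3 - <<'E'
from h import *
from scipy.optimize import least_squares
s=ctrl.read_state();p=ctrl.camera("wrist");save(p,"w2.png")
T=np.eye(4);T[:3,:3]=R.from_rotvec(s["orientation"]).as_matrix();T[:3,3]=s["tool_pos"]
W=cloud(p,T@p["T_tool_cam"]);ok=p["range_z"]>0
print(s["tool_pos"],T[:3,:3].round(3).tolist())
f=lambda P,r:least_squares(lambda c:np.hypot(P[:,0]-c[0],P[:,1]-c[1])-r,P.mean(0)[:2],loss="soft_l1",f_scale=.002).x
def ana(W,ok,pix,n):
    near=ok&(np.hypot(W[...,0]-.52,W[...,1]+.273)<.085)
    m=near&(W[...,2]>.009)&(W[...,2]<.019)
    d=W[m];print(n,"base",len(d),d.min(0),d.max(0),(d.min(0)+d.max(0))/2)
    h=cv2.convexHull((d[:,:2]*1e4).astype(np.int32).reshape(-1,1,2));print(" minEncl",cv2.minEnclosingCircle(h),"fit65",f(h[:,0]/1e4,.065))
    r=W[near&(W[...,2]>.025)&(W[...,2]<.118)&(np.hypot(W[...,0]-.52,W[...,1]+.273)<.015)]
    if len(r)>5: print(" rod",len(r),np.median(r,0),f(r,.006),"top",r[:,2].max())
ana(W,ok,p["pixels"],"wrist")
for n in("scene","side"):
    q={k:v for k,v in np.load(n+"1.npz").items()};ana(cloud(q),q["range_z"]>0,q["pixels"],n)
E
```

```text
time_s: 4.65
tool_pos: [0.6459, 0.0289, 0.2244]
orientation: [-1.365, -0.924, 0.926]
ft_force: [0.4, 0.7, -4.0]
width: 0.0362
time_s: 5.32
tool_pos: [0.5898, -0.1114, 0.2242]
orientation: [-1.365, -0.922, 0.925]
ft_force: [0.6, -0.1, -2.5]
width: 0.0364
[ 0.58984893 -0.11136561  0.22422652] [[0.372, -0.002, -0.928], [0.928, -0.0, 0.372], [-0.001, -1.0, 0.002]]
wrist base 13591 [ 0.45612693 -0.33482943  0.00903122] [ 0.58551457 -0.20544098  0.01877306] [ 0.52082075 -0.2701352   0.01390214]
 minEncl ((5206.1376953125, -2704.61962890625), 651.174072265625) fit65 [ 0.52076196 -0.2706492 ]
 rod 1198 [ 0.52085776 -0.26603591  0.08341252] [ 0.52093547 -0.27117368] top 0.11796251418691195
scene base 1225 [ 0.460384   -0.33653737  0.00907172] [ 0.58912673 -0.20674593  0.01895243] [ 0.52475537 -0.27164165  0.01401208]
 minEncl ((5236.74267578125, -2709.008056640625), 659.5020751953125) fit65 [ 0.52396786 -0.27188727]
 rod 154 [ 0.52680847 -0.27417847  0.07382029] [ 0.52239387 -0.27118489] top 0.11750701516718753
side base 1655 [ 0.45378793 -0.33754584  0.00901607] [ 0.58571401 -0.20636072  0.01899668] [ 0.51975097 -0.27195328  0.01400637]
 minEncl ((5196.65966796875, -2718.960693359375), 660.931640625) fit65 [ 0.51996824 -0.27243139]
 rod 162 [ 0.51768123 -0.2755934   0.07189661] [ 0.52087394 -0.27128173] top 0.11746192115159182
```

View pics/w2.png

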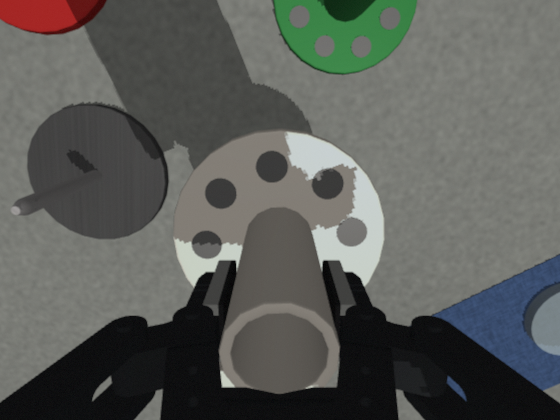

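Round dark base at (98,170), rod tip at (15,210); the carousel is held straight, its stem top at (280,350). All three cameras put the spindle at (0.521,-0.271). Now I'll measure the carousel's offset in the hand.

```bash
cat > hand.py <<'E'
from h import *
from scipy.optimize import least_squares
def hand(name,tgt=(.5209,-.271)):
    s=ctrl.read_state();p=ctrl.camera("wrist");save(p,name)
    T=np.eye(4);T[:3,:3]=R.from_rotvec(s["orientation"]).as_matrix();T[:3,3]=s["tool_pos"]
    W=cloud(p,T@p["T_tool_cam"]);ok=p["range_z"]>0;t=s["tool_pos"]
    f=lambda P,r:least_squares(lambda c:np.hypot(P[:,0]-c[0],P[:,1]-c[1])-r,t[:2],loss="soft_l1",f_scale=.001).x
    near=ok&(np.hypot(W[...,0]-t[0],W[...,1]-t[1])<.07)
    dz=W[...,2]-t[2]
    bright=p["pixels"].min(-1)>60
    m=near&(abs(dz+.064)<.012)
    d=W[m];A=np.c_[d[:,:2]-t[:2],np.ones(len(d))];b=d[:,2]
    for _ in range(5):
        c=np.linalg.lstsq(A,b,rcond=None)[0];k=abs(d[:,2]-A@c)<.002;A2,b=A,b
        A_,b_=A[k],d[k,2];c=np.linalg.lstsq(A_,b_,rcond=None)[0]
    h=cv2.convexHull((d[:,:2]*1e4).astype(np.int32).reshape(-1,1,2))[:,0]/1e4
    print("disc plane slope",c[:2].round(4),"top z",c[2].round(4),len(d))
    hc=h[np.hypot(*(h-t[:2]).T)>.05]; dc=f(hc,.06);print("disc ctr",dc.round(4),"res",np.std(np.hypot(*(hc-dc).T)).round(4))
    r=W[near&(abs(dz-.033)<.006)&(np.hypot(W[...,0]-t[0],W[...,1]-t[1])<.025)]
    if len(r)>10: print("rim",r.min(0).round(4),r.max(0).round(4),((r.min(0)+r.max(0))/2).round(4))
    e=np.r_[np.array(tgt)-dc,0];print("tcp",t,"width",s["width"],"ft",np.round(s["ft_force"],1),"err",e.round(4),"in tool",(T[:3,:3].T@e).round(4))
    return W,p
E
python3 -c "
from hand import *
hand('w3.png')"
```

```text
disc plane slope [-0.0039 -0.0018] top z 0.1592 21261
disc ctr [ 0.5908 -0.1114] res 0.0003
rim [ 0.5705 -0.1315  0.2514] [ 0.6079 -0.0851  0.2634] [ 0.5892 -0.1083  0.2574]
tcp [ 0.59036325 -0.10994276  0.22444823] width 0.03642778136861725 ft [ 0.2  0.  -3.2] err [-0.0699 -0.1596  0.    ] in tool [-0.1741 -0.      0.0057]
```

```bash
python3 -m crank '[[[-0.015,0,0],0],[[-0.045,0,0.002],0],[[-0.075,0,0.003],0],[[-0.105,0,0.004],0],[[-0.135,0,0.005],0],[[-0.16,0,0.006],0],[[-0.174,0,0.006],0],[[-0.174,0,0.006],0]]'
python3 -m crank '[[[0,0,0],0],[[0,0,0],0],[[0,0,0],0]]'
python3 - <<'E'
from hand import *
hand('w4.png')
p=ctrl.camera("side");save(p,"s4.png",(200,130,400,330),2.5)
p=ctrl.camera("scene");save(p,"c4.png",(130,80,330,280),2.5)
E
```

```text
time_s: 6.08
tool_pos: [0.5196, -0.2718, 0.225]
orientation: [-1.366, -0.922, 0.924]
ft_force: [-0.1, -0.7, -3.2]
width: 0.0366
time_s: 6.33
tool_pos: [0.5212, -0.2682, 0.2252]
orientation: [-1.364, -0.927, 0.926]
ft_force: [0.4, 0.7, -2.5]
width: 0.0366
disc plane slope [-0.0024 -0.0023] top z 0.16 21231
disc ctr [ 0.5217 -0.2697] res 0.0003
rim [ 0.5014 -0.2897  0.2522] [ 0.5387 -0.2435  0.2642] [ 0.52   -0.2666  0.2582]
tcp [ 0.52116742 -0.26823997  0.22519826] width 0.03661629102239659 ft [ 0.4  0.7 -2.5] err [-0.0008 -0.0013  0.    ] in tool [-0.0015 -0.      0.0002]
```

View pics/s4.png

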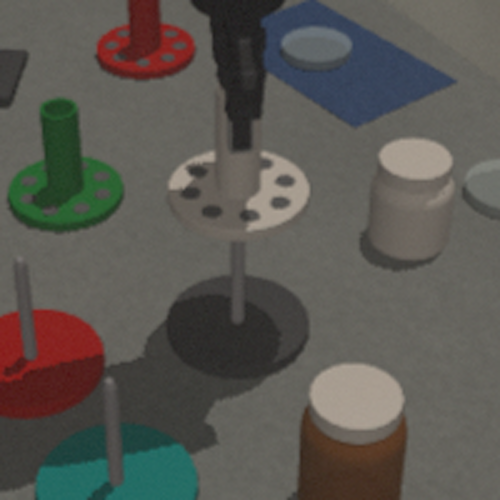

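View pics/w4.png

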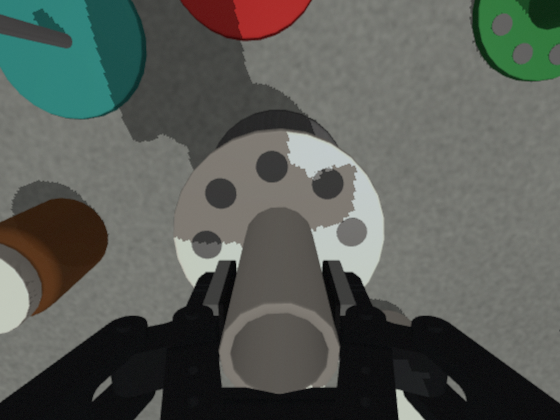

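The carousel is centred over the round dark base (side crop: disc (238,190) directly above rod (238,290)), within 1.5 mm and level. Lower slowly.

```bash
python3 -m crank '[[[-0.001,0.005,0],0],[[-0.001,0.015,0],0],[[-0.001,0.027,0],0],[[-0.001,0.039,0],0],[[-0.001,0.051,0],0],[[-0.001,0.063,0],0],[[-0.001,0.075,0],0],[[-0.001,0.08,0],0]]'
python3 -m crank '[[[0,0.01,0],0],[[0,0.02,0],0],[[0,0.03,0],0],[[0,0.038,0],0],[[0,0.043,0],0],[[0,0.046,0],0],[[0,0.046,0],0],[[0,0.046,0],0]]'
python3 - <<'E'
from hand import *
hand('w5.png')
p=ctrl.camera("side");save(p,"s5.png",(200,130,400,330),2.5)
E
```

```text
time_s: 7.15
tool_pos: [0.5193, -0.2703, 0.1431]
orientation: [-1.363, -0.924, 0.926]
ft_force: [0.4, 1.0, -3.4]
width: 0.0363
time_s: 7.82
tool_pos: [0.5201, -0.2707, 0.0995]
orientation: [-1.366, -0.925, 0.925]
ft_force: [0.2, 0.3, -3.2]
width: 0.0364
disc plane slope [-0.0023 -0.0024] top z 0.0343 21245
disc ctr [ 0.5207 -0.2722] res 0.0002
rim [ 0.5002 -0.2923  0.1265] [ 0.5378 -0.2459  0.1385] [ 0.519  -0.2691  0.1325]
tcp [ 0.52014137 -0.27073016  0.09949831] width 0.03638132080858903 ft [ 0.2  0.3 -3.2] err [0.0002 0.0012 0.    ] in tool [ 0.0011 -0.      0.0003]
```

View pics/s5.png

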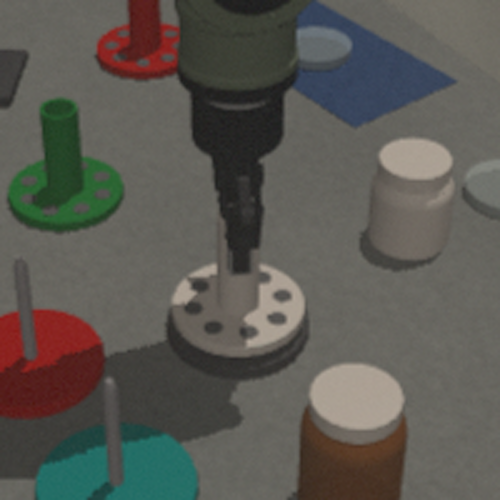

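Rod is in the bore, and the disc is about 8 mm above the base (crop (238,310)). Lower gently until contact.

```bash
python3 -m crank '[[[0,0.002,0],0],[[0,0.004,0],0],[[0,0.006,0],0],[[0,0.007,0],0],[[0,0.007,0],0],[[0,0.007,0],0]]'
python3 -m crank '[[[0,0.0005,0],0],[[0,0.001,0],0],[[0,0.001,0],0]]'
python3 -c "
from hand import *
hand('w6.png')"
```

```text
time_s: 8.42
tool_pos: [0.52, -0.2707, 0.0923]
orientation: [-1.365, -0.925, 0.925]
ft_force: [0.2, -0.3, -2.7]
width: 0.0362
time_s: 8.67
tool_pos: [0.52, -0.2707, 0.0913]
orientation: [-1.365, -0.925, 0.925]
ft_force: [0.2, 0.4, -2.6]
width: 0.0362
disc plane slope [-0.0026 -0.0024] top z 0.0261 21250
disc ctr [ 0.5202 -0.2721] res 0.0005
rim [ 0.5    -0.2919  0.1183] [ 0.5374 -0.2459  0.1302] [ 0.5187 -0.2689  0.1243]
tcp [ 0.5200054  -0.27069802  0.0912833 ] width 0.036243392427669344 ft [ 0.2  0.4 -2.6] err [0.0007 0.0011 0.    ] in tool [ 0.0013 -0.     -0.0002]
```

```bash
python3 -m crank '[[[0,0.0005,0],0],[[0,0.001,0],0],[[0,0.001,0],0],[[0,0.001,0],0]]'
python3 -m crank '[[[0,0.0005,0],0],[[0,0.001,0],0],[[0,0.001,0],0],[[0,0.001,0],0]]'
```

```text
time_s: 9.05
tool_pos: [0.52, -0.2708, 0.0905]
orientation: [-1.366, -0.925, 0.925]
ft_force: [-2.4, -0.5, 2.4]
width: 0.0365
time_s: 9.38
tool_pos: [0.5199, -0.2709, 0.0903]
orientation: [-1.366, -0.925, 0.925]
ft_force: [-7.1, 0.9, 19.0]
width: 0.0358
```

Seated (force swung from -2.6 to +19 N). Relax 1 mm, then open, then retreat straight up.

```bash
python3 -m crank '[[[0,-0.001,0],0],[[0,-0.001,0],0],[[0,-0.001,0],0]]'
python3 -m crank '[[[0,0,0],0],[[0,0,0],0],[[0,0,0],0],[[0,0,0],0],[[0,0,0],0],[[0,0,0],0],[[0,0,0],0],[[0,0,0],0]]' 0.08
python3 -c "
from hand import *
hand('w7.png')"
```

```text
time_s: 9.63
tool_pos: [0.5201, -0.2707, 0.0904]
orientation: [-1.366, -0.925, 0.925]
ft_force: [-1.3, 0.3, 4.5]
width: 0.0366
time_s: 10.3
tool_pos: [0.52, -0.2707, 0.0903]
orientation: [-1.365, -0.925, 0.925]
ft_force: [-0.3, -1.4, 0.2]
width: 0.0801
disc plane slope [-0.0004 -0.0003] top z 0.0251 24085
disc ctr [ 0.5187 -0.2711] res 0.0007
rim [ 0.5005 -0.2909  0.1173] [ 0.5376 -0.2534  0.1247] [ 0.5191 -0.2721  0.121 ]
tcp [ 0.52002434 -0.27067073  0.09031025] width 0.08008825673048323 ft [-0.3 -1.4  0.2] err [0.0022 0.0001 0.    ] in tool [ 0.0009 -0.     -0.002 ]
```

View pics/w7.png

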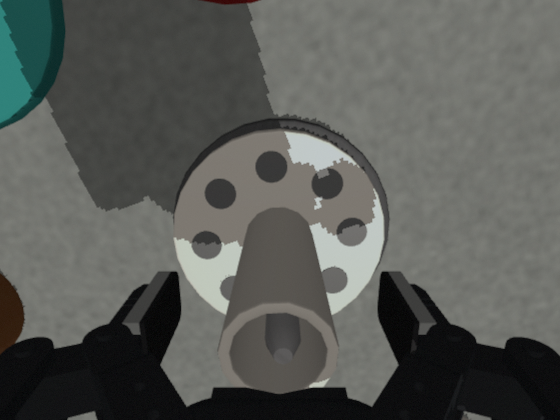

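Released: fingers are clear of the stem, and the rod tip is visible inside the bore at (282,355). Retreat.

```bash
python3 -m crank '[[[0,-0.015,0],0],[[0,-0.035,0],0],[[0,-0.06,0],0],[[0,-0.09,0],0],[[0,-0.12,0],0],[[0,-0.14,0],0],[[0,-0.15,0],0],[[0,-0.15,0],0]]'
python3 -m crank '[[[0,0,0],0],[[0,0,0],0],[[0,0,0],0],[[0,0,0],0]]'
python3 - <<'E'
from h import *
s=ctrl.read_state();print(s["tool_pos"],s["ft_force"])
T=np.eye(4);T[:3,:3]=R.from_rotvec(s["orientation"]).as_matrix();T[:3,3]=s["tool_pos"]
p=ctrl.camera("wrist");save(p,"w8.png");W=cloud(p,T@p["T_tool_cam"])
near=(p["range_z"]>0)&(np.hypot(W[...,0]-.521,W[...,1]+.271)<.09)
top=p["pixels"]
m=near&(W[...,2]>.0215)&(W[...,2]<.03);d=W[m];h=(cv2.convexHull((d[:,:2]*1e4).astype(np.int32).reshape(-1,1,2)))
print("disc",cv2.minEnclosingCircle(h),np.median(d[:,2]))
r=W[near&(W[...,2]>.115)&(W[...,2]<.135)];print("rim",r.min(0),r.max(0),(r.min(0)+r.max(0))/2)
for n in("scene","side"):
    p=ctrl.camera(n);save(p,n+"8.png");W=cloud(p);o=cloud({k:v for k,v in np.load(n+"1.npz").items()})
    for q,c in(("white_jar",(.74,-.24)),("amber_jar",(.5,-.5))):
        print(n,q,[np.median(X[(np.hypot(X[...,0]-c[0],X[...,1]-c[1])<.07)&(X[...,2]>.03)],0).round(4) for X in(o,W)])
E
```

```text
time_s: 11.02
tool_pos: [0.5206, -0.271, 0.2425]
orientation: [-1.368, -0.927, 0.924]
ft_force: [0.8, 0.5, -0.3]
width: 0.0799
time_s: 11.35
tool_pos: [0.5199, -0.2706, 0.2396]
orientation: [-1.364, -0.924, 0.926]
ft_force: [0.5, 0.1, -0.6]
width: 0.0798
[ 0.5198603  -0.2705539   0.23956335] [ 0.54070571  0.06976077 -0.57505451]
disc ((5203.4150390625, -2723.8037109375), 599.2307739257812) 0.025230023221588377
rim [ 0.50161128 -0.29095141  0.11501858] [ 0.53927365 -0.25360637  0.12464145] [ 0.52044246 -0.27227889  0.11983001]
scene white_jar [array([ 0.7546, -0.2478,  0.0767]), array([ 0.7546, -0.2479,  0.0771])]
scene amber_jar [array([ 0.5255, -0.5   ,  0.0925]), array([ 0.5255, -0.4998,  0.0921])]
side white_jar [array([ 0.722 , -0.2509,  0.0743]), array([ 0.7218, -0.2509,  0.0742])]
side amber_jar [array([ 0.4832, -0.511 ,  0.0966]), array([ 0.4829, -0.511 ,  0.0964])]
```

View pics/side8.png

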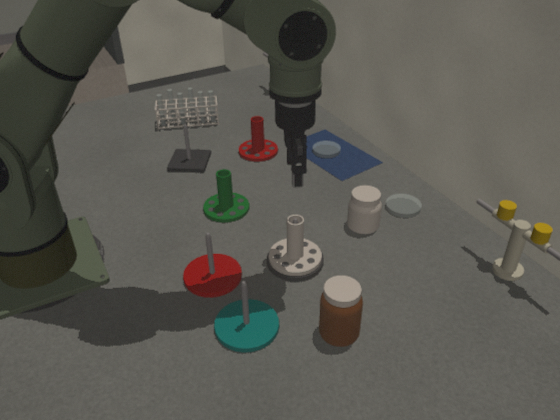

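View pics/w8.png

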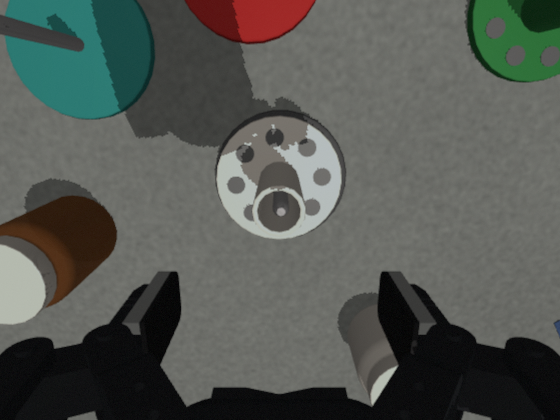

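The carousel sits flat on the round dark base (side view (295,257), wrist view (280,175) with the rod in its bore at (281,211)); the jars have not moved and the gripper is well clear.

```bash
python3 -c "
from bench import ctrl
print(ctrl.hand_in())"
```

```text
the job is handed in; nothing more can be done
None
```

The white carousel is on the rod of the round dark stand, its disc flat on the base. It has been released, and the job is handed in. I gripped it by the stem, carried it upright with its underside about 148 mm up, and lowered it slowly until the wrist force showed contact. After easing off 1 mm I opened the gripper and retreated straight up.

Last checks, at about 11.5 s of the 43 s allowed:
- **Fit on the rod:** the carousel's axis is about 1.5 mm from the rod.
- **Seating:** the disc top measured 25.2 mm above the bench (26 mm expected). That puts the underside at about 13 mm, close to the nominal 14 mm. The disc tilt is under 0.1°.
- **Release:** the gripper is open and about 150 mm above where it let go, with wrist force near zero.
- **Surroundings:** both jars are within 0.5 mm of where they started. The square stand is empty and the look-alikes were not touched.

None of these checks failed. The scene camera's base-circle fit put the spindle about 3 mm from the wrist estimate, but the rod fits from all three cameras agreed to within about 1.5 mm, so I used the rod position.

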